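Feel round a saucer's rim for chips

ROBOT

A 7-joint arm with a two-finger parallel gripper is mounted at the origin on the work surface. World frame = base frame: x ahead of the robot, y to its left, z up, the work surface at z = 0. Lengths are in m, angles in degrees, forces in N, time in s.
With the tool pointing down it reaches from about 0.425 to 0.875 m from the base axis. Payload 4.7 kg.
Tool frame: the origin (TCP) lies on the mounting face of the last link; the fingertips stand 182 mm ahead of it and the grasp point (between the pads) lies 164 mm ahead of it; z points along the fingers, y is the line along which they close (so a half turn about z gives the same grasp; the last joint's range is limited). The gripper opens to 87 mm and grips with 3 to 60 N. Pads are 19 mm wide; open, the fingers measure 117 mm over their backs; the gripper's body (75 mm by 190 mm) begins 51 mm behind the grasp point.
Start: joints at [-62.332, 18.392, -4.016, 83.108, 1.295, 78.541, -3.26], TCP at [0.294, 0.58, 0.405] pointing down, gripper open.
Joint ranges: [-163.93, 163.93], [-17.29, 119.83], [-79.2, 71.16], [3.27, 140.29], [-89.18, 269.18], [5.43, 117.66], [-154.24, 154.24]. Speed limits (degrees/s): [147.25, 147.25, 180, 180, 180, 180, 180].

INTERFACE

Orientations are given as [roll, pitch, yaw] about the fixed x, y, z axes, in that order (R = Rz(yaw) Ry(pitch) Rx(roll)).
In Python, from cell import env gives the robot as it stands.
- The arm moves only by the tool servo_tool, never from a script. Its argument "plan" is a list of rows, each an object with "xyz": the shift along the tool's x, y, z in cm, a list of three; "twist": the turn, a rotation vector about the tool's x, y, z in degrees, a list of three; "jaw": the closure, from 0 (fully open) to 1 (shut). In form: [{"xyz": [x, y, z], "twist": [wx, wy, wz], "jaw": jaw}, ...]. A call has 1 to 10 rows; each row is the pose to reach, as a shift and turn from the pose commanded when the call began, along the tool's axes at that moment; what a row does not reach only later rows make up. A row lasts 1/12 s, in which the tool goes at most 41.7 mm and 7.16 degrees, less where a joint would pass 70% of its speed; a pose out of reach is approached as far as the arm can. A call with a gripper value outside its range is refused whole. The fingers move at their own pace and stop on an object; "newtons" is the grip in N (left out, the last holds). Time passes only in rows, so rows that repeat a pose let the fingers close. It gives the time, the measured TCP pose, the force, the opening and the grip force at its end, in the units of the state.
- env.get_obs(): the state, without advancing time (a new reading comes with each control period).
- env.read_camera(name): name is "side" or "top"; returns a dict with "img" (420x560x3 uint8, red, green, blue), "camera_matrix" (3x3 intrinsics, pixels), "k1" (the pictures are not rectified: a ray, as slopes to the right and down, at radius r is drawn at 1 + k1 r^2 times it, then the intrinsics apply), "R" (3x3) and "t" (3): a world point X has camera coordinates R X + t. Camera axes: x right, y down, z forward; pixel columns grow to the right and rows downward; lengths in m; the calibration is good to about 2 mm. A picture is of the moment at which its call begins. There is no depth.
- env.sign_off(): hands the job in; it is judged then, once.
The state is a dict: "time_s": time; "qpos": joint angles; "joint_velocities": joint speeds; "effort": joint torques, N m; "tool_pos": TCP position; "tool_rot": TCP orientation; "force": force on the tool from outside, world axes, zero at the start; "wrist_torque": the same for the moment, N m; "grip_width": finger opening in m; "grasp_force": force on a finger pad.
Only numpy, scipy, OpenCV 4.12 (cv2) and the standard library are available. Lean on these libraries where they do the work, as an engineer would, in place of code of your own. Each camera call takes 0.05 s, during which the arm holds its last target. There are 200 camera calls.

TASK

Check the top saucer of the stack of larger saucers for chips: with the fingertips, start at the front of its rim (the side facing the robot) and run them lightly along the rim all the way round, clockwise seen from above, until you are back at the front, then take the hand away. The stack sits on a spring and gives a little under your touch; do not press it far down or lift anything, and leave the small saucers and all the things on the counter where they are.

Things in the scene. Friction and masses are not known exactly. Their poses are not given: they have to be found in the camera images.
- large_saucers_rim_centre (a point): Centre of the top saucer's rim circle on the LARGE stack, level with the crest of the rim (about 75 mm above the counter); moves up and down with the stack. White saucers 150 mm across; the rim is a rounded bead 5 mm wide whose crest is a circle of 72.5 mm radius about this point. Inside, the saucer is dished: 10 mm below the rim at 54 mm radius.
- large_saucers (a joint): How far the large stack is pushed down, m (0 level, positive down, negative lifted; bottoms at 0.040). It stands on a spring: about 0.3 N to start it, then 0.25 N per mm, so 5 to 10 mm down is a light touch. It springs back by itself; friction may leave it 2 mm off level.
- large_dispenser: Steel dispenser tube sunk in the counter that holds the large stack: flange 194 mm across, rolled mouth 12 mm high, saucers standing out of it. Fixed. Origin at its centre, on the counter.
- small_saucers_rim_centre (a point): Centre of the top saucer's rim circle on the SMALL stack: white espresso saucers 118 mm across, rim about 66 mm above the counter, in a like dispenser (flange 162 mm across). Which stack is on the left and which on the right varies.
- small_saucers (a joint): How far the small stack is pushed down, m (signs as for the large).
- rim_front: Arc of the large stack's top saucer: the front of the rim, towards the robot's side of the counter (world -x from the rim centre), 30 degrees to either side. Origin at mid-arc on the crest of the rim, at 72.5 mm radius.
- rim_1: Arc of the large stack's top saucer: the rim from 30 to 67.5 degrees clockwise from the front, seen from above. Origin at mid-arc on the crest of the rim, at 72.5 mm radius.
- rim_2: Arc of the large stack's top saucer: the rim from 67.5 to 105 degrees clockwise from the front, seen from above (+y from the centre is at 90). Origin at mid-arc on the crest of the rim, at 72.5 mm radius.
- rim_3: Arc of the large stack's top saucer: the rim from 105 to 142.5 degrees clockwise from the front, seen from above. Origin at mid-arc on the crest of the rim, at 72.5 mm radius.
- rim_4: Arc of the large stack's top saucer: the rim from 142.5 to 180 degrees clockwise from the front, seen from above (+x, the far side, is at 180). Origin at mid-arc on the crest of the rim, at 72.5 mm radius.
- rim_5: Arc of the large stack's top saucer: the rim from 180 to 217.5 degrees clockwise from the front, seen from above. Origin at mid-arc on the crest of the rim, at 72.5 mm radius.
- rim_6: Arc of the large stack's top saucer: the rim from 217.5 to 255 degrees clockwise from the front, seen from above. Origin at mid-arc on the crest of the rim, at 72.5 mm radius.
- rim_7: Arc of the large stack's top saucer: the rim from 255 to 292.5 degrees clockwise from the front, seen from above (-y is at 270). Origin at mid-arc on the crest of the rim, at 72.5 mm radius.
- rim_8: Arc of the large stack's top saucer: the rim from 292.5 to 330 degrees clockwise from the front, seen from above. Origin at mid-arc on the crest of the rim, at 72.5 mm radius.
- teaspoon: Loose steel teaspoon, 135 mm long, lying in front of the large dispenser. Bystander.
- cappuccino_cup: Loose white cappuccino cup with a handle, 92 mm across, 62 mm high, just beyond the large dispenser. Origin at the centre of its underside. Bystander.
- espresso_cup: Loose white espresso cup with a handle, 62 mm across, 55 mm high, in front of the small dispenser. Origin at the centre of its underside. Bystander.
- tamper: Loose steel coffee tamper, 58 mm across, 80 mm high, just beyond the small dispenser. Origin at the centre of its underside. Bystander.
- portafilter: Loose portafilter: steel bowl 70 mm across and 34 mm high with a black 120 mm handle (along its -x), on the right. Origin at the centre of the bowl's underside. Bystander.
- milk_pitcher: Loose steel milk pitcher, 88 mm across plus handle, 98 mm high, on the left. Origin at the centre of its underside. Bystander.
- cocoa_shaker: Loose amber glass shaker jar with a steel cap, 64 mm across, 105 mm high, on the left. Origin at the centre of its underside. Bystander.

How it is judged:
By the outcome, as a careful person would: the job done as asked, in the order asked, and still so for the second after the job is handed in, with the robot touching nothing.
It also fails if it takes over 64 s, if anything falls off the work surface, if the arm or the gripper's body presses on something with over 40 N, if the wrist force passes 120 N, or if a joint passes its speed limit or range.

## Working session

There is one attempt and no reset: what is moved stays moved. The work goes in short steps, Python scripts to look and compute and a tool call to move; the robot and the scene stay as the last step left them, time stands still between calls to the robot, and variables do not carry over. Pictures are saved under pics/ and viewed, at most 10 in all, crops included, and the job is handed in when it is done.

Besides the shell and the picture viewer there is one more tool, called after "Request:" as name(argument=value, ...) on one line, values as JSON. servo_tool: Moves the arm, as the interface text tells. Its arguments: {"type":"object","properties":{"plan":{"type":"array","items":{"type":"object","properties":{"xyz":{"type":"array","items":{"type":"number"}},"twist":{"type":"array","items":{"type":"number"}},"jaw":{"type":"number"}}}},"newtons":{"type":"number"}},"required":["plan"]}

```bash
mkdir -p pics; ls
python3 - <<'E'
from cell import env
import cv2
o=env.get_obs(); print({k:o[k] for k in("time_s","tool_pos","tool_rot","force","grip_width")})
for n in("top","side"):
    c=env.read_camera(n); cv2.imwrite(f"pics/{n}0.png",c["img"][:,:,::-1]); print(n,c["camera_matrix"],c["k1"],c["R"],c["t"])
E
```

```text
pics
{'time_s': 0.0, 'tool_pos': array([0.29361839, 0.57967652, 0.40366366]), 'tool_rot': array([-1.79890743e+02,  5.81987086e-03,  1.53142584e+02]), 'force': array([-0.32457625,  0.56517202, -0.45753905]), 'grip_width': 0.08668152513432273}
top [[393.65253815   0.         287.68228972]
 [  0.         393.65253815 211.43469054]
 [  0.           0.           1.        ]] -0.00046571418069182516 [[-0.00493729 -0.99970796  0.02365616]
 [-0.99571532  0.00273037 -0.09243129]
 [ 0.09233971 -0.02401116 -0.99543802]] [-0.00157159  0.57325042  0.97452559]
side [[383.79695366   0.         275.18746576]
 [  0.         383.79695366 206.69984729]
 [  0.           0.           1.        ]] -0.07401473588311214 [[ 0.99815385 -0.05679603 -0.02151985]
 [-0.05419461 -0.67290895 -0.73773741]
 [ 0.02741966  0.73754169 -0.6747447 ]] [-0.54564094  0.09224768  1.16432494]
```

View pics/top0.png

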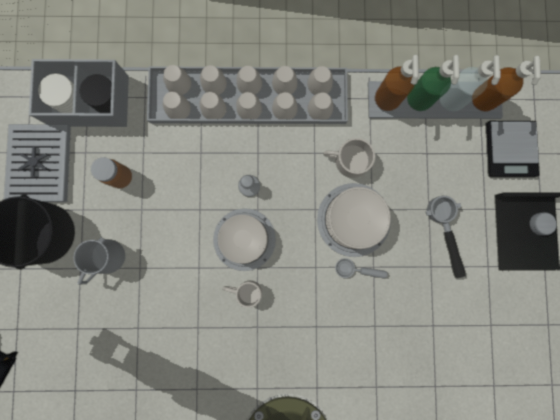

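View pics/side0.png

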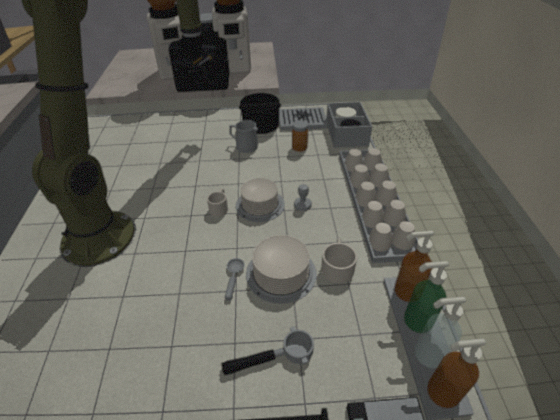

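The top view shows the large stack at about (357,218), with the spoon in front of it at (362,270), the cappuccino cup beyond it at (356,157) and the small stack at (242,238). In the side view the large rim is near (281,258). I'll fit the rim circle in both views.

```bash
cat > h.py <<'E'
import numpy as np, cv2
from cell import env
def proj(c,X):
    p=np.asarray(X)@c["R"].T+c["t"]; s=p[:,:2]/p[:,2:]
    s=s*(1+c["k1"]*(s**2).sum(1,keepdims=True)); K=c["camera_matrix"]
    return s*[K[0,0],K[1,1]]+K[:2,2]
A=np.radians(np.arange(0,360,3))
def circ(x,y,z,r): return np.c_[x-r*np.cos(A),y+r*np.sin(A),z+0*A]
def samp(g,p): return cv2.remap(g,p[:,0].astype('f4')[None],p[:,1].astype('f4')[None],cv2.INTER_LINEAR)[0]
E
python3 - <<'E'
from h import *
from scipy.optimize import brute, fmin
C={n:env.read_camera(n) for n in("top","side")}
G={n:cv2.GaussianBlur(C[n]["img"],(0,0),.7).mean(2).astype('f4') for n in C}
def sc(n,x,y,z):
    c=C[n];d=samp(G[n],proj(c,circ(x,y,z,.073)))-samp(G[n],proj(c,circ(x,y,z,.079)))
    return np.clip(d,-20,40).mean()
# initial from top pixel
from scipy.optimize import fsolve
i=fsolve(lambda v:(proj(C["top"],[[v[0],v[1],.075]])[0]-[358,218]),[.6,-.15]);print(i)
for names in(["top"],["side"],["top","side"]):
    f=lambda v:-sum(sc(n,v[0],v[1],.074) for n in names)
    r=brute(f,[slice(i[0]-.02,i[0]+.02,.002),slice(i[1]-.02,i[1]+.02,.002)],finish=fmin);print(names,r,f(r))
f=lambda v:-sum(sc(n,*v) for n in C)
b=fmin(f,[*r,.074],disp=0);print(b,f(b))
ims=[]
for n in C:
    im=C[n]["img"][:,:,::-1].copy(); p=proj(C[n],circ(r[0],r[1],.074,.075))
    u,v=p.mean(0).astype(int); cr=im[v-50:v+50,u-66:u+66]; cr=cv2.resize(cr,None,fx=6,fy=6,interpolation=cv2.INTER_CUBIC)[:,:396*2]
    for q in p: cv2.circle(cr,tuple(((q-[u-66,v-50]+.5)*6).astype(int)),1,(0,0,255),-1)
    ims.append(cv2.resize(cr,(400,300)))
cv2.imwrite("pics/fit.png",np.hstack(ims))
E
```

```text
[ 0.55228356 -0.17317207]
['top'] [ 0.55368239 -0.17452972] -24.571299
['side'] [ 0.55227161 -0.17411738] -13.410233
['top', 'side'] [ 0.55323959 -0.17452136] -37.597126
[ 0.55330698 -0.17449458  0.07420847] -37.62491
```

View pics/fit.png

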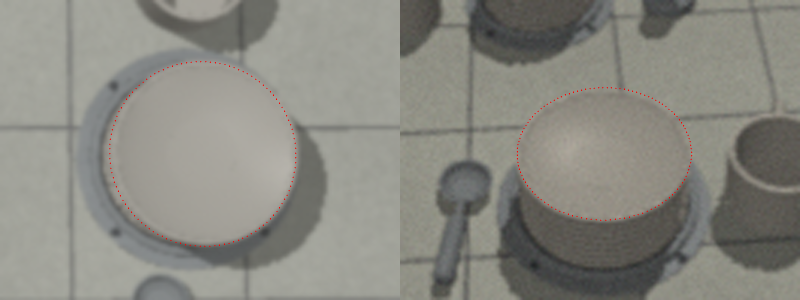

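The fit is good: the rim centre is at about (0.553, -0.1745) with the crest at 0.075. I'll close the fingers and approach via a waypoint, well above everything.

Request:
servo_tool(plan=[{"xyz": [-37.3,-23.7,0],"twist": [0,0,-26.9],"jaw": 1},{"xyz": [-37.3,-23.7,0],"twist": [0,0,-26.9],"jaw": 1},{"xyz": [-37.3,-23.7,0],"twist": [0,0,-26.9],"jaw": 1},{"xyz": [-37.3,-23.7,0],"twist": [0,0,-26.9],"jaw": 1},{"xyz": [-37.3,-23.7,0],"twist": [0,0,-26.9],"jaw": 1},{"xyz": [-37.3,-23.7,0],"twist": [0,0,-26.9],"jaw": 1},{"xyz": [-37.3,-23.7,0],"twist": [0,0,-26.9],"jaw": 1},{"xyz": [-37.3,-23.7,0],"twist": [0,0,-26.9],"jaw": 1},{"xyz": [-37.3,-23.7,0],"twist": [0,0,-26.9],"jaw": 1},{"xyz": [-37.3,-23.7,0],"twist": [0,0,-26.9],"jaw": 1}])

```text
time_s: 1.03
tool_pos: [0.506, 0.2214, 0.4049]
tool_rot: [180.0, 0.0, -180.0]
force: [1.4, 0.2, 0.5]
grip_width: 0.0285
grasp_force: 0.0
```

Request:
servo_tool(plan=[{"xyz": [2.5,-39.6,10],"twist": [0,0,0],"jaw": 1},{"xyz": [2.5,-39.6,10],"twist": [0,0,0],"jaw": 1},{"xyz": [2.5,-39.6,10],"twist": [0,0,0],"jaw": 1},{"xyz": [2.5,-39.6,10],"twist": [0,0,0],"jaw": 1},{"xyz": [2.5,-39.6,10],"twist": [0,0,0],"jaw": 1},{"xyz": [2.5,-39.6,10],"twist": [0,0,0],"jaw": 1},{"xyz": [2.5,-39.6,10],"twist": [0,0,0],"jaw": 1},{"xyz": [2.5,-39.6,10],"twist": [0,0,0],"jaw": 1},{"xyz": [2.5,-39.6,10],"twist": [0,0,0],"jaw": 1},{"xyz": [2.5,-39.6,10],"twist": [0,0,0],"jaw": 1}])

```text
time_s: 1.87
tool_pos: [0.4797, -0.1757, 0.3043]
tool_rot: [-180.0, 0.0, 179.9]
force: [0.8, 0.5, -0.1]
grip_width: 0.0007
grasp_force: 0.0
```

Request:
servo_tool(plan=[{"xyz": [0,0.1,2],"twist": [0,0,0],"jaw": 1},{"xyz": [0,0.1,3],"twist": [0,0,0],"jaw": 1},{"xyz": [0,0.1,3.5],"twist": [0,0,0],"jaw": 1},{"xyz": [0,0.1,3.5],"twist": [0,0,0],"jaw": 1}])

```text
time_s: 2.2
tool_pos: [0.4805, -0.1701, 0.2684]
tool_rot: [179.9, -0.2, -179.8]
force: [0.1, 0.2, -0.3]
grip_width: 0.0006
grasp_force: 0.0
```

Run:
```python
from h import *
o=env.get_obs(); print(o["tool_pos"],o["force"])
ims=[]
for n,h in(("top",1),("side",1)):
    c=env.read_camera(n); u,v=proj(c,[[.53,-.1745,.1]])[0].astype(int)
    ims.append(cv2.resize(c["img"][v-50:v+50,u-66:u+66,::-1],(400,300),interpolation=cv2.INTER_CUBIC))
cv2.imwrite("pics/near.png",np.hstack(ims))
```

```text
[ 0.48051504 -0.1700655   0.26842069] [ 0.06232403  0.19711056 -0.31032454]
```

View pics/near.png

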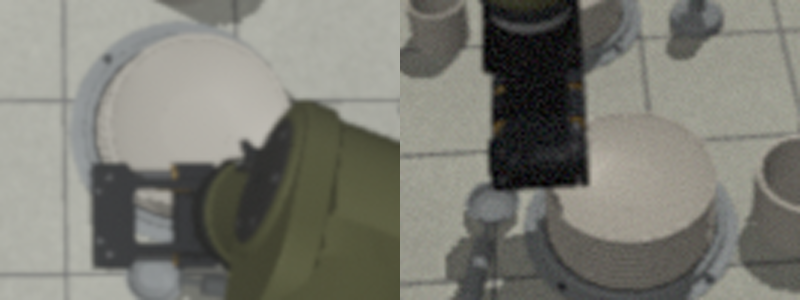

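Request:
servo_tool(plan=[{"xyz": [0,-0.4,0.4],"twist": [0,0,0],"jaw": 1},{"xyz": [0,-0.4,0.8],"twist": [0,0,0],"jaw": 1},{"xyz": [0,-0.4,1.1],"twist": [0,0,0],"jaw": 1},{"xyz": [0,-0.4,1.4],"twist": [0,0,0],"jaw": 1},{"xyz": [0,-0.4,1.7],"twist": [0,0,0],"jaw": 1},{"xyz": [0,-0.4,1.7],"twist": [0,0,0],"jaw": 1},{"xyz": [0,-0.4,1.7],"twist": [0,0,0],"jaw": 1}])

```text
time_s: 2.88
tool_pos: [0.4807, -0.1755, 0.2526]
tool_rot: [180.0, -0.0, -180.0]
force: [-0.9, -0.3, 1.1]
grip_width: 0.0007
grasp_force: 0.4
```

Run:
```python
from h import *
for i in range(4):
    o=env.get_obs(); print(o["tool_pos"],o["force"],o["tool_rot"]); c=env.read_camera("side")
u,v=proj(c,[[.53,-.1745,.1]])[0].astype(int)
cv2.imwrite("pics/touch.png",cv2.resize(c["img"][v-50:v+50,u-66:u+66,::-1],(528,400),interpolation=cv2.INTER_CUBIC))
```

```text
[ 0.48070141 -0.17548748  0.25257258] [-0.85091518 -0.29650665  1.08337495] [ 1.79983806e+02 -2.60926021e-02 -1.79953805e+02]
[ 0.48071746 -0.17551661  0.25268466] [-1.07756767  0.28011482  0.57018968] [ 1.79984502e+02 -2.03085144e-02 -1.79951724e+02]
[ 0.48071076 -0.17554807  0.25275357] [ 0.0593138  -0.02272699  0.53467882] [ 1.79983600e+02 -1.40636354e-02 -1.79956157e+02]
[ 0.48067861 -0.17553758  0.25276059] [0.32118848 0.32634623 1.09087946] [ 1.79982101e+02 -1.54737645e-02 -1.79953391e+02]
```

View pics/touch.png

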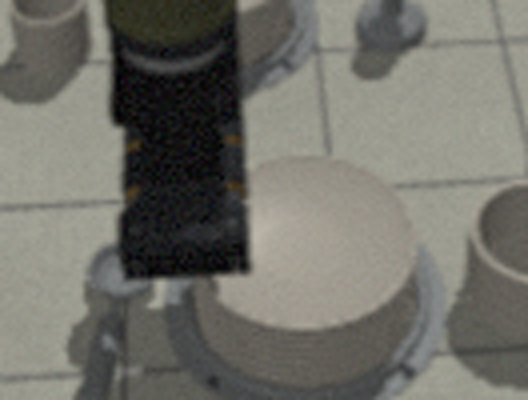

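Request:
servo_tool(plan=[{"xyz": [0,0.1,0.2],"twist": [0,0,0],"jaw": 1},{"xyz": [0,0.7,0.25],"twist": [0,0,0],"jaw": 1},{"xyz": [-0.1,1.35,0.25],"twist": [0,0,0],"jaw": 1},{"xyz": [-0.25,2.0,0.25],"twist": [0,0,0],"jaw": 1},{"xyz": [-0.45,2.6,0.25],"twist": [0,0,0],"jaw": 1},{"xyz": [-0.7,3.15,0.25],"twist": [0,0,0],"jaw": 1},{"xyz": [-0.95,3.75,0.25],"twist": [0,0,0],"jaw": 1},{"xyz": [-1.3,4.25,0.25],"twist": [0,0,0],"jaw": 1},{"xyz": [-1.7,4.75,0.25],"twist": [0,0,0],"jaw": 1},{"xyz": [-2.1,5.2,0.25],"twist": [0,0,0],"jaw": 1}])

```text
time_s: 3.92
tool_pos: [0.5021, -0.123, 0.2502]
tool_rot: [180.0, -0.0, -179.9]
force: [-1.0, -1.5, 1.1]
grip_width: 0.0001
grasp_force: 1.1
```

Request:
servo_tool(plan=[{"xyz": [-0.5,0.4,0],"twist": [0,0,0],"jaw": 1},{"xyz": [-1.0,0.8,0],"twist": [0,0,0],"jaw": 1},{"xyz": [-1.5,1.15,0],"twist": [0,0,0],"jaw": 1},{"xyz": [-2.05,1.45,0],"twist": [0,0,0],"jaw": 1},{"xyz": [-2.65,1.7,0],"twist": [0,0,0],"jaw": 1},{"xyz": [-3.25,1.9,0],"twist": [0,0,0],"jaw": 1},{"xyz": [-3.85,2.0,0],"twist": [0,0,0],"jaw": 1},{"xyz": [-4.5,2.1,0],"twist": [0,0,0],"jaw": 1},{"xyz": [-5.15,2.1,0],"twist": [0,0,0],"jaw": 1},{"xyz": [-5.75,2.1,0],"twist": [0,0,0],"jaw": 1}])

```text
time_s: 4.75
tool_pos: [0.56, -0.1025, 0.2502]
tool_rot: [180.0, 0.0, -180.0]
force: [-1.7, -0.4, 1.4]
grip_width: 0.0003
grasp_force: 0.9
```

Request:
servo_tool(plan=[{"xyz": [-0.6,-0.05,0],"twist": [0,0,0],"jaw": 1},{"xyz": [-1.25,-0.2,0],"twist": [0,0,0],"jaw": 1},{"xyz": [-1.85,-0.4,0],"twist": [0,0,0],"jaw": 1},{"xyz": [-2.45,-0.65,0],"twist": [0,0,0],"jaw": 1},{"xyz": [-3.0,-0.95,0],"twist": [0,0,0],"jaw": 1},{"xyz": [-3.55,-1.3,0],"twist": [0,0,0],"jaw": 1},{"xyz": [-4.05,-1.65,0],"twist": [0,0,0],"jaw": 1},{"xyz": [-4.5,-2.1,0],"twist": [0,0,0],"jaw": 1},{"xyz": [-4.9,-2.55,0],"twist": [0,0,0],"jaw": 1},{"xyz": [-5.3,-3.05,0],"twist": [0,0,0],"jaw": 1}])

```text
time_s: 5.58
tool_pos: [0.6127, -0.1335, 0.2503]
tool_rot: [180.0, 0.0, -180.0]
force: [-0.3, 0.5, 1.9]
grip_width: 0.0004
grasp_force: 0.8
```

Request:
servo_tool(plan=[{"xyz": [-0.35,-0.5,0],"twist": [0,0,0],"jaw": 1},{"xyz": [-0.65,-1.1,0],"twist": [0,0,0],"jaw": 1},{"xyz": [-0.85,-1.7,0],"twist": [0,0,0],"jaw": 1},{"xyz": [-1.05,-2.3,0],"twist": [0,0,0],"jaw": 1},{"xyz": [-1.2,-2.9,0],"twist": [0,0,0],"jaw": 1},{"xyz": [-1.3,-3.5,0],"twist": [0,0,0],"jaw": 1},{"xyz": [-1.3,-4.15,0],"twist": [0,0,0],"jaw": 1},{"xyz": [-1.3,-4.8,0],"twist": [0,0,0],"jaw": 1},{"xyz": [-1.2,-5.4,0],"twist": [0,0,0],"jaw": 1},{"xyz": [-1.05,-6.05,0],"twist": [0,0,0],"jaw": 1}])

```text
time_s: 6.42
tool_pos: [0.6228, -0.1941, 0.2503]
tool_rot: [180.0, 0.0, -180.0]
force: [-0.1, 1.2, 2.2]
grip_width: 0.0008
grasp_force: 0.9
```

Request:
servo_tool(plan=[{"xyz": [0.2,-0.6,0],"twist": [0,0,0],"jaw": 1},{"xyz": [0.45,-1.2,0],"twist": [0,0,0],"jaw": 1},{"xyz": [0.7,-1.75,0],"twist": [0,0,0],"jaw": 1},{"xyz": [1.05,-2.3,0],"twist": [0,0,0],"jaw": 1},{"xyz": [1.45,-2.8,0],"twist": [0,0,0],"jaw": 1},{"xyz": [1.85,-3.25,0],"twist": [0,0,0],"jaw": 1},{"xyz": [2.35,-3.65,0],"twist": [0,0,0],"jaw": 1},{"xyz": [2.85,-4.05,0],"twist": [0,0,0],"jaw": 1},{"xyz": [3.35,-4.4,0],"twist": [0,0,0],"jaw": 1},{"xyz": [3.95,-4.7,0],"twist": [0,0,0],"jaw": 1}])

```text
time_s: 7.25
tool_pos: [0.5829, -0.241, 0.2504]
tool_rot: [-180.0, 0.0, -180.0]
force: [2.5, 1.7, 2.2]
grip_width: 0.0005
grasp_force: 1.1
```

Request:
servo_tool(plan=[{"xyz": [0.6,-0.2,0],"twist": [0,0,0],"jaw": 1},{"xyz": [1.2,-0.4,0],"twist": [0,0,0],"jaw": 1},{"xyz": [1.8,-0.55,0],"twist": [0,0,0],"jaw": 1},{"xyz": [2.4,-0.6,0],"twist": [0,0,0],"jaw": 1},{"xyz": [3.05,-0.65,0],"twist": [0,0,0],"jaw": 1},{"xyz": [3.7,-0.6,0],"twist": [0,0,0],"jaw": 1},{"xyz": [4.3,-0.55,0],"twist": [0,0,0],"jaw": 1},{"xyz": [4.95,-0.4,0],"twist": [0,0,0],"jaw": 1},{"xyz": [5.55,-0.2,0],"twist": [0,0,0],"jaw": 1},{"xyz": [6.15,0.05,0],"twist": [0,0,0],"jaw": 1}])

```text
time_s: 8.08
tool_pos: [0.5211, -0.24, 0.2503]
tool_rot: [-180.0, 0.0, -180.0]
force: [2.0, -1.0, 2.3]
grip_width: 0.0005
grasp_force: 1.1
```

Request:
servo_tool(plan=[{"xyz": [0.55,0.3,0],"twist": [0,0,0],"jaw": 1},{"xyz": [1.1,0.65,0],"twist": [0,0,0],"jaw": 1},{"xyz": [1.6,1.0,0],"twist": [0,0,0],"jaw": 1},{"xyz": [2.05,1.45,0],"twist": [0,0,0],"jaw": 1},{"xyz": [2.5,1.9,0],"twist": [0,0,0],"jaw": 1},{"xyz": [2.85,2.4,0],"twist": [0,0,0],"jaw": 1},{"xyz": [3.2,2.95,0],"twist": [0,0,0],"jaw": 1},{"xyz": [3.5,3.5,0],"twist": [0,0,0],"jaw": 1},{"xyz": [3.7,4.1,0],"twist": [0,0,0],"jaw": 1},{"xyz": [3.9,4.7,0],"twist": [0,0,0],"jaw": 1}])

```text
time_s: 8.92
tool_pos: [0.4825, -0.1926, 0.2502]
tool_rot: [180.0, -0.0, -180.0]
force: [0.7, -1.1, 1.7]
grip_width: 0.0006
grasp_force: 1.0
```

Request:
servo_tool(plan=[{"xyz": [0.1,0.6,0],"twist": [0,0,0],"jaw": 1},{"xyz": [0.2,1.2,0],"twist": [0,0,0],"jaw": 1},{"xyz": [0.2,1.8,0],"twist": [0,0,0],"jaw": 1},{"xyz": [0.2,2.1,0],"twist": [0,0,0],"jaw": 1},{"xyz": [0.2,2.1,0],"twist": [0,0,0],"jaw": 1},{"xyz": [0.2,2.1,-0.5],"twist": [0,0,0],"jaw": 1},{"xyz": [0.2,2.1,-1.0],"twist": [0,0,0],"jaw": 1},{"xyz": [0.2,2.1,-2.5],"twist": [0,0,0],"jaw": 1},{"xyz": [0.2,2.1,-5.5],"twist": [0,0,0],"jaw": 1},{"xyz": [0.2,2.1,-9],"twist": [0,0,0],"jaw": 1}])

```text
time_s: 9.75
tool_pos: [0.4798, -0.1721, 0.3398]
tool_rot: [180.0, -0.3, -180.0]
force: [1.1, 0.5, 0.1]
grip_width: 0.0003
grasp_force: 0.0
```

Request:
servo_tool(plan=[{"xyz": [0,8,-8],"twist": [0,0,0],"jaw": 1},{"xyz": [0,20,-8],"twist": [0,0,0],"jaw": 1},{"xyz": [0,20,-8],"twist": [0,0,0],"jaw": 1},{"xyz": [0,20,-8],"twist": [0,0,0],"jaw": 1},{"xyz": [0,20,-8],"twist": [0,0,0],"jaw": 1},{"xyz": [0,20,-8],"twist": [0,0,0],"jaw": 1},{"xyz": [0,20,-8],"twist": [0,0,0],"jaw": 1},{"xyz": [0,20,-8],"twist": [0,0,0],"jaw": 1},{"xyz": [0,20,-8],"twist": [0,0,0],"jaw": 1}])

```text
time_s: 10.5
tool_pos: [0.4806, 0.0261, 0.4199]
tool_rot: [-180.0, -0.0, 179.9]
force: [-0.5, -1.3, 0.4]
grip_width: 0.0004
grasp_force: 0.0
```

Run:
```python
from h import *
o=env.get_obs(); print(o["time_s"],o["tool_pos"],o["force"])
c=env.read_camera("side"); cv2.imwrite("pics/end.png",c["img"][:,:,::-1])
```

```text
10.5 [0.48055262 0.02605418 0.41992879] [-0.52136205 -1.3405224   0.38766346]
```

View pics/end.png

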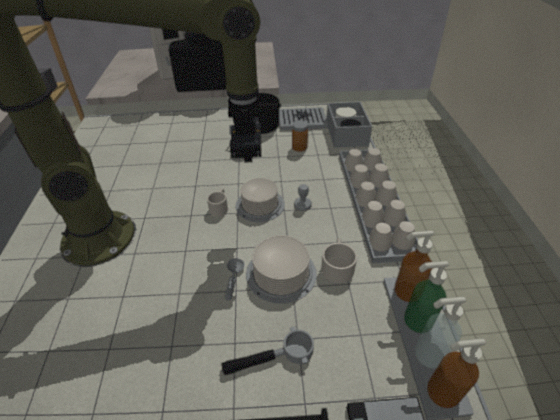

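The large stack is back at (281,258), the spoon, cups, tamper and portafilter are where they were, and the hand is well clear. I'm handing the job in.

```bash
python3 -c "
from cell import env
print(env.sign_off())"
```

```text
the job is handed in; nothing more can be done
None
```

I ran the closed fingertips once clockwise round the top large saucer's rim, front to front, at about 1–2 N (roughly 5–7 mm down), then took the hand away; the final picture shows the stack back up and nothing visibly moved, and the job is handed in.

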